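# Assemble the two-tier condiment stand

### The job

Put the condiment stand together: set the loose green dish on top of the green dish that already sits on the wooden foot, so that their centre holes line up, then pass the steel rod with the coral knob down through both dishes into the foot until its collar rests flat on the upper dish. Lower things into place and let go there, do not drop them; the white dish without a hole and the wooden muddler do not belong to the stand.

Things in the scene. Friction and masses are not known exactly. Their poses are not given: they have to be found in the camera images.
- foot: round wooden foot of the stand, 132 mm across, 16 mm high, fixed to the table, with a vertical through hole of 32 mm in its centre. Origin: centre of its underside, on the table; z up.
- lower_tier: loose pale green round dish already on the foot, up to 7 mm off its centre; 128 mm across, rim 18 mm high, flat underside, 250 g. A tube-shaped hub 50 mm in outer diameter rises from its centre, its top 52 mm above the underside; a vertical 32 mm hole runs through hub and floor. Another dish rests flat on the hub's top. Origin: centre of the underside, on the hole's axis; z up.
- upper_tier: second pale green dish, same shape and size as the lower one (hub 50 mm across, top 52 mm above the underside, rim 18 mm high, 32 mm hole), about 250 g, alone on the table; grip it by the hub, above the rim. The white dish of the same size has a closed hub and is not it. Origin: centre of the underside, on the hole's axis; z up.
- rod: upright steel rod, 14 mm thick, conical end, 200 g. Origin: lower tip; z up along it: coral collar, 54 mm across, at 112 to 117 mm; coral knob, 30 mm across, at 117 to 157 mm. Hangs by the collar in one of two holes, 100 mm apart, of a white rack 120 mm high (tip 8 mm above the table); lift it straight up 115 mm to free it. A dark wooden muddler, top at 163 mm, hangs in the other hole.
Mind the look-alikes: they are no part of the job. What is shaped like the rod but purple or yellow is not meant.

How it is judged:
By the outcome, as a careful person would: the job done as asked, in the order asked, and still so for the second after the job is handed in, with the robot touching nothing.
It also fails if it takes over 58 s, if anything falls off the work surface, if the arm or the gripper's body presses on something with over 40 N, if the wrist force passes 120 N, or if a joint passes its speed limit or range.

### The arm

A 6-joint arm with a two-finger parallel gripper is mounted at the origin on the work surface. World frame = base frame: x ahead of the robot, y to its left, z up, the work surface at z = 0. Lengths are in m, angles in degrees, forces in N, time in s.
With the tool pointing down it reaches from about 0.3 to 0.95 m from the base axis. Payload 3.1 kg.
Tool frame: the origin (TCP) lies on the centre line of the jaws, within the pads' length; the fingertips stand 17 mm ahead of it and the grasp point (between the pads) lies 2 mm behind it (tip_reach is the distance from the TCP to the fingertips, in m); x points along the fingers, y is the direction in which the jaws open and shut, and the axes are right-handed (so a half turn about x gives the same grasp; the last joint's range is limited). The gripper opens to 85 mm and grips with 20 to 120 N. Pads are 22 mm wide; open, the fingers measure 114 mm over their backs; the gripper's body (76 mm by 85 mm) begins 54 mm behind the grasp point. The pads swing forward as they close: fully open they stand 13 mm farther back than shut.
Start: joints at [-80.77, 17.653, 93.61, -0, 68.738, -3.994], TCP at [0.143, -0.608, 0.248] pointing down, gripper open.
Joint ranges: [-175.34, 175.34], [-45.06, 112.39], [2.9, 150.54], [-68.45, 248.45], [3.09, 151.38], [-168.51, 168.51]. Speed limits (degrees/s): [159.86, 159.86, 180, 180, 180, 180].

### API

Orientations are given as a 3x3 rotation matrix whose columns are the frame's x, y, z axes.
In Python, from rig import * gives the robot as it stands. The module is installed in compiled form; this text tells all that it offers.
- The arm moves only by the shell command python3 -m crank 'ROWS' [FORCE]. ROWS is JSON, a list of rows, each a list of 3 entries, a list of its own where there are three numbers: the closure, from -1 (fully open) to 1 (shut), so that 0 is half open, then the shift along the world's x, y, z in m, then the turn about the world's z in rad. A call has 1 to 12 rows; each row is the pose to reach, as a shift and turn from the pose commanded when the call began; what a row does not reach only later rows make up. A row lasts 1/10 s, in which the tool goes at most 50 mm and 8.59 degrees, less where a joint would pass 70% of its speed; a pose out of reach is approached as far as the arm can. A call with a gripper value outside its range is refused whole. The fingers move at their own pace and stop on an object; FORCE is the grip in N (left out, the last holds). Time passes only in rows, so rows that repeat a pose let the fingers close. It gives the time, the measured TCP pose, the force and the opening at its end, in the units of the state.
- sense(): the state, without advancing time (a new reading comes with each control period).
- read_camera(name): name is "side" or "top"; returns a dict with "frame" (480x640x3 uint8, blue, green, red), "depth" (480x640 float32, m along the optical axis (not along the pixel's ray), 0 where there is no reading), "fx", "fy", "cx", "cy" (pixels), "pose" (4x4, takes a point from camera to world coordinates). Camera axes: x right, y down, z forward; pixel columns grow to the right and rows downward; lengths in m; the calibration is good to about 2 mm. A picture is of the moment at which its call begins.
- hand_in(): hands the job in, once; it reports no verdict.
Trained networks look in the newest picture that a camera, given by its name, has taken for a name from the list of things; names that differ only in an ending like _2 or _b are one class to them, and where a whole thing is asked for, a point or a joint stands for the part that bears it (a point fixed in the world has none). Each returns a list of dicts, best first, with "p" (0 to 1); they miss things now and then, are a little off and sometimes report something else, mostly with a low value. They report only what shows in the picture. A call takes as long as a camera call. They do not tell look-alikes from the thing itself.
- recognise(camera, name): "position" ([x, y, z] in m, in world coordinates, good to about 4 mm: the middle of the surface that is visible of it).
- cut_out(camera, name): "region" (480x640 bool, what is visible of it).
The state is a dict: "clock": time; "joint_positions": joint angles; "qd": joint speeds; "joint_torque": joint torques, N m; "eef_pos": TCP position; "tool_rot": TCP orientation; "force": force on the tool from outside, world axes, zero at the start; "wrist_torque": the same for the moment, N m; "gripper_width": finger opening in m.
Only numpy, scipy, OpenCV 4.12 (cv2) and the standard library are available. Lean on these libraries where they do the work, as an engineer would, in place of code of your own. Each camera call takes 0.05 s, during which the arm holds its last target. There are 200 camera calls.

## Working session

There is one attempt and no reset: what is moved stays moved. The work goes in short steps, Python scripts to look and compute and a shell command to move; the robot and the scene stay as the last step left them, time stands still between calls to the robot, and variables do not carry over. Pictures are saved under pics/ and viewed, on a budget of 10 in all, crops included, one or two more only if the job needs it, and the job is handed in when it is done.

```bash
mkdir -p pics; python3 - <<'E'
from rig import *
import cv2,numpy as np
for c in("top","side"):
    r=read_camera(c); cv2.imwrite(f"pics/{c}0.png",r["frame"]); np.savez(f"{c}0.npz",**r)
    print(c,r["fx"],r["cx"],r["cy"],np.round(r["pose"],3).tolist())
    for n in("foot","lower_tier","upper_tier","rod"):
        for d in recognise(c,n)[:4]:
            print(n,round(d["p"],2),np.round(d["position"],3))
s=sense(); print(s["clock"],s["eef_pos"],s["tool_rot"],s["gripper_width"],s["force"])
E
```

```text
top 539.5928833117192 316.69006001166315 236.65595395597435 [[0.021, -0.986, 0.167, 0.371], [-1.0, -0.019, 0.009, -0.049], [-0.006, -0.167, -0.986, 1.001], [0.0, 0.0, 0.0, 1.0]]
foot 0.79 [ 0.541 -0.056  0.018]
lower_tier 0.71 [ 0.587 -0.04   0.026]
upper_tier 0.7 [0.445 0.166 0.001]
rod 0.96 [ 0.649 -0.275  0.116]
rod 0.91 [ 0.538 -0.286  0.129]
rod 0.77 [ 0.421 -0.313  0.118]
rod 0.75 [ 0.464 -0.182  0.119]
side 505.14550764475456 317.80953196367426 243.94641972922338 [[-0.874, -0.369, 0.318, 0.219], [-0.487, 0.653, -0.581, 0.549], [0.007, -0.662, -0.749, 0.807], [0.0, 0.0, 0.0, 1.0]]
foot 0.73 [ 0.534 -0.001  0.012]
lower_tier 0.91 [ 0.581 -0.028  0.025]
upper_tier 0.6 [0.441 0.168 0.003]
rod 0.97 [ 0.543 -0.279  0.137]
rod 0.85 [ 0.426 -0.312  0.113]
rod 0.82 [ 0.648 -0.277  0.119]
rod 0.65 [ 0.459 -0.178  0.115]
0.5 [ 0.14294433 -0.60842498  0.24825677] [[ 5.72322962e-06  2.28753330e-01 -9.73484419e-01]
 [ 2.77116754e-05 -9.73484419e-01 -2.28753329e-01]
 [-1.00000000e+00 -2.56676764e-05 -1.19106129e-05]] 0.08538999094383073 [-0.20424719 -0.12877426 -0.40228624]
```

View pics/top0.png

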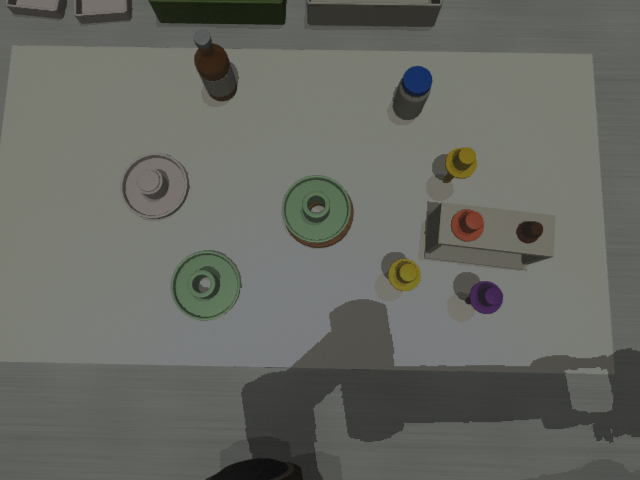

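View pics/side0.png

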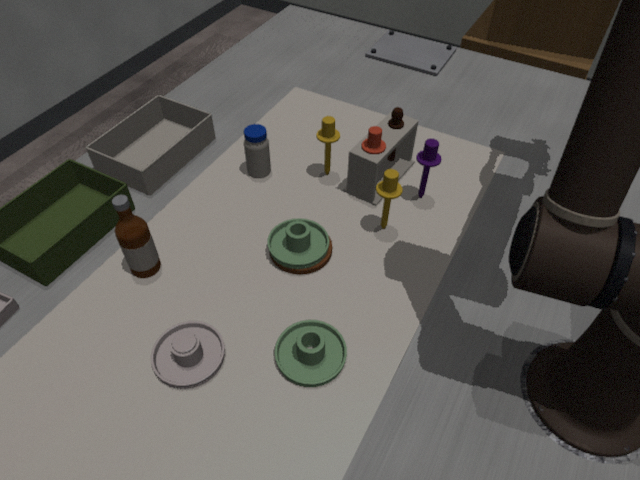

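The top view shows these candidates:
- **Green dishes:** the loose one is at (205,284), and the one on the brown foot is at (317,210). The closed white dish is at (155,185).
- **Rod-shaped things:** coral in the rack is at (470,225), yellow at (461,162) and (405,275), purple at (486,297), and the muddler at (530,231).

In the side view, the loose dish is at (310,350), the stand at (298,240) and the coral rod at (375,138). I choose the loose green dish at (205,284) and the coral rod at (470,225). Next I measure both and check them in a crop.

```bash
cat > h.py <<'E'
import numpy as np,cv2
from scipy.optimize import least_squares
def cloud(r):
    d=r["depth"];v,u=np.indices(d.shape);p=np.stack([(u-r["cx"])/r["fx"]*d,(v-r["cy"])/r["fy"]*d,d],-1)
    w=p@r["pose"][:3,:3].T+r["pose"][:3,3]; w[d==0]=9; return w
def hsv(r): return cv2.cvtColor(r["frame"],cv2.COLOR_BGR2HSV).astype(int)
def green(r): h=hsv(r);return (abs(h[...,0]-60)<22)&(h[...,1]>40)&(h[...,2]>40)
def coral(r): h=hsv(r);return ((h[...,0]<12)|(h[...,0]>172))&(h[...,1]>120)&(h[...,2]>110)
def circ(P,R=None):
    P=P[:,:2];c0=P.mean(0)
    if R: f=lambda q:np.hypot(*(P-q).T)-R; s=least_squares(f,c0,loss="soft_l1",f_scale=.002);return s.x,R
    f=lambda q:np.hypot(*(P-q[:2]).T)-q[2]; s=least_squares(f,[*c0,.03],loss="soft_l1",f_scale=.002);return s.x[:2],s.x[2]
def ring(w,m,z0,c,rad=.04,tol=.004):
    """annulus at height z0 near c: midpoint of the visible annulus of points (enclosing circle)"""
    k=m&(abs(w[...,2]-z0)<tol)&(np.hypot(w[...,0]-c[0],w[...,1]-c[1])<rad)
    P=w[k]; e=cv2.minEnclosingCircle((P[:,:2]*1000).astype(np.float32)) if len(P)>4 else None
    return len(P),(np.median(P[:,2]).round(4),circ(P),e) if e else None
E
python3 - <<'E'
from h import *
for c in("top","side"):
    r=dict(np.load(f"{c}0.npz"));w=cloud(r)
    print(c,"upper hub",ring(w,green(r),.052,(.425,.166)))
    print(c,"upper rim",ring(w,green(r),.018,(.43,.165),.08,.003))
    print(c,"lower hub",ring(w,green(r),.068,(.575,-.05),.05))
    print(c,"lower rim",ring(w,green(r),.034,(.575,-.05),.08,.003))
    print(c,"collar",ring(w,coral(r),.125,(.538,-.286),.06,.003))
    print(c,"knob",ring(w,coral(r),.165,(.538,-.286),.06,.004))
r=np.load("top0.npz")["frame"];a=r[235:335,155:255];b=r[175:275,420:520]
cv2.imwrite("pics/crop.png",cv2.resize(np.hstack([a,b]),None,fx=4,fy=4,interpolation=cv2.INTER_CUBIC))
E
```

```text
top upper hub (309, (np.float64(0.0515), (array([0.44409361, 0.16185019]), np.float64(0.020209446004619543)), ((445.4136657714844, 161.6436004638672), 24.968061447143555)))
top upper rim (524, (np.float64(0.0176), (array([0.44523449, 0.16163962]), np.float64(0.0604850871403491)), ((445.2863464355469, 161.739501953125), 63.34896469116211)))
top lower hub (351, (np.float64(0.0678), (array([ 0.58831467, -0.03755715]), np.float64(0.02084565607487497)), ((588.698974609375, -37.41392517089844), 25.128393173217773)))
top lower rim (500, (np.float64(0.0336), (array([ 0.58843574, -0.03772157]), np.float64(0.060465069181588046)), ((588.664306640625, -38.35567092895508), 63.54366683959961)))
top collar (282, (np.float64(0.125), (array([ 0.54613651, -0.28999735]), np.float64(0.022981476294459645)), ((544.9732666015625, -289.5736999511719), 26.33397102355957)))
top knob (224, (np.float64(0.1651), (array([ 0.54472588, -0.28950003]), np.float64(0.009396609058972256)), ((545.7374267578125, -289.3974304199219), 14.265609741210938)))
side upper hub (349, (np.float64(0.0536), (array([0.44235648, 0.1635
[... 273 characters left out ...]
75)))
side lower hub (260, (np.float64(0.0693), (array([ 0.58631226, -0.03663303]), np.float64(0.020851275035540146)), ((587.5113525390625, -36.517391204833984), 26.207815170288086)))
side lower rim (395, (np.float64(0.0347), (array([ 0.58652552, -0.03727953]), np.float64(0.060022939711128)), ((586.5282592773438, -36.79826736450195), 63.61884689331055)))
side collar (79, (np.float64(0.1269), (array([ 0.54363048, -0.29041725]), np.float64(0.022505970986267502)), ((541.3822631835938, -288.9960632324219), 26.327781677246094)))
side knob (67, (np.float64(0.1671), (array([ 0.5407643 , -0.28829176]), np.float64(0.009087226467716399)), ((541.9122314453125, -289.2021179199219), 13.359975814819336)))
```

View pics/crop.png

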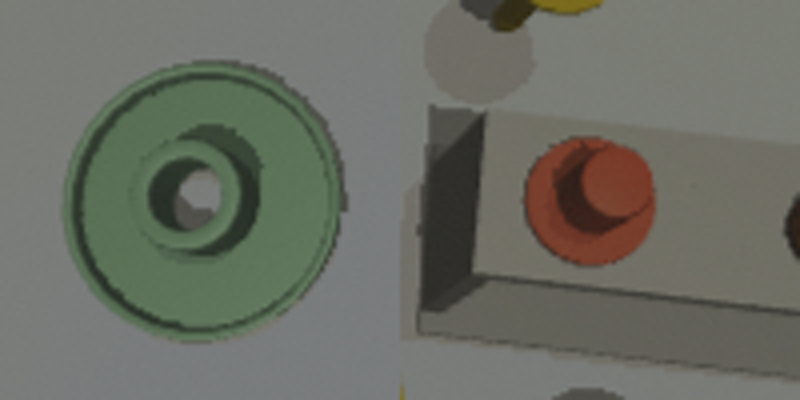

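The crop confirms both choices: an open-hole green dish at crop (195,195) and a coral collar and knob in the white rack at crop (600,195). The centres are upper (0.444, 0.162), lower (0.5875, -0.037) and rod (0.5445, -0.2895). First I move over to the loose dish.

```bash
python3 -m crank '[[-1,[0.25,0.3,0.03],0],[-1,[0.25,0.3,0.03],0],[-1,[0.25,0.3,0.03],0],[-1,[0.25,0.3,0.03],0],[-1,[0.25,0.3,0.03],0],[-1,[0.25,0.3,0.03],0],[-1,[0.25,0.3,0.03],0],[-1,[0.25,0.3,0.03],0],[-1,[0.25,0.3,0.03],0]]' 40
python3 -m crank '[[-1,[0.051,0.47,-0.1],0],[-1,[0.051,0.47,-0.1],0],[-1,[0.051,0.47,-0.1],0],[-1,[0.051,0.47,-0.1],0],[-1,[0.051,0.47,-0.1],0],[-1,[0.051,0.47,-0.1],0],[-1,[0.051,0.47,-0.1],0],[-1,[0.051,0.47,-0.1],0],[-1,[0.051,0.47,-0.1],0],[-1,[0.051,0.47,-0.1],0],[-1,[0.051,0.47,-0.1],0],[-1,[0.051,0.47,-0.1],0]]'
```

```text
clock: 1.4
eef_pos: [0.3958, -0.305, 0.2792]
tool_rot: [[0.003, 0.235, -0.972], [0.001, -0.972, -0.235], [-1.0, 0.0, -0.003]]
force: [0.4, 0.0, -0.8]
gripper_width: 0.0855
clock: 2.6
eef_pos: [0.4439, 0.1613, 0.178]
tool_rot: [[-0.001, 0.23, -0.973], [-0.001, -0.973, -0.23], [-1.0, 0.001, 0.001]]
force: [0.5, -0.7, 0.2]
gripper_width: 0.0855
```

```bash
python3 -m crank '[[-1,[0,0,-0.04],0],[-1,[0,0,-0.08],0],[-1,[0,0,-0.11],0],[-1,[0,0,-0.125],0],[-1,[0,0,-0.138],0],[-1,[0,0,-0.138],0],[-1,[0,0,-0.138],0]]'
python3 -m crank '[[0.4,[0,0,0],0],[0.6,[0,0,0],0],[0.8,[0,0,0],0],[0.8,[0,0,0],0],[0.8,[0,0,0],0],[0.8,[0,0,0],0],[0.8,[0,0,0],0],[0.8,[0,0,0],0]]' 40
```

```text
clock: 3.3
eef_pos: [0.4447, 0.1609, 0.0409]
tool_rot: [[0.001, 0.228, -0.974], [0.0, -0.974, -0.228], [-1.0, 0.0, -0.001]]
force: [0.5, -0.3, 1.2]
gripper_width: 0.0856
clock: 4.1
eef_pos: [0.4449, 0.1619, 0.0418]
tool_rot: [[0.002, 0.23, -0.973], [0.0, -0.973, -0.23], [-1.0, 0.0, -0.002]]
force: [-2.0, -1.8, 5.7]
gripper_width: 0.0517
```

```bash
python3 -m crank '[[1,[0,0,0],0],[1,[0,0,0],0],[1,[0,0,0.01],0],[1,[0,0,0.03],0],[1,[0,0,0.06],0],[1,[0,0,0.1],0],[1,[0,0,0.12],0],[1,[0,0,0.12],0]]' 60
python3 - <<'E'
from rig import *
from h import *
for c in("top","side"):
    r=read_camera(c);w=cloud(r);g=green(r);cv2.imwrite(f"pics/{c}1.png",r["frame"])
    print(c,"lower rim",ring(w,g,.034,(.5875,-.037),.08,.003))
    for z in(.138,.172):print(c,"held",z,ring(w,g,z,(.444,.162),.08,.006))
s=sense();print(s["eef_pos"],s["force"],s["wrist_torque"],s["gripper_width"])
E
```

```text
clock: 4.9
eef_pos: [0.4466, 0.1624, 0.1641]
tool_rot: [[0.008, 0.229, -0.973], [0.002, -0.973, -0.229], [-1.0, -0.0, -0.008]]
force: [1.3, -0.3, -1.9]
gripper_width: 0.0513
top lower rim (524, (np.float64(0.0337), (array([ 0.5884277 , -0.03754977]), np.float64(0.06042612107662714)), ((588.8609008789062, -37.77480697631836), 63.51800537109375)))
top held 0.138 (545, (np.float64(0.1393), (array([0.44706471, 0.16200584]), np.float64(0.059973187513812386)), ((447.08563232421875, 162.14158630371094), 63.10843276977539)))
top held 0.172 (102, (np.float64(0.1736), (array([0.467362  , 0.17484386]), np.float64(0.04505420482962872)), ((432.09344482421875, 152.88232421875), 16.318017959594727)))
side lower rim (96, (np.float64(0.0347), (array([ 0.5848525 , -0.03723619]), np.float64(0.06152421287172348)), ((613.5633544921875, -19.505592346191406), 53.06595993041992)))
side held 0.138 (827, (np.float64(0.1389), (array([0.44324384, 0.16341433]), np.float64(0.059805395519259646)), ((443.808837890625, 162.86155700683594), 63.5042610168457)))
side held 0.172 (181, (np.float64(0.1733), (array([0.44265581, 0.16397953]), np.float64(0.020780288997156053)), ((434.7331237792969, 160.27304077148438), 22.44487953186035)))
[0.44343978 0.16153372 0.16019794] [-0.13597822 -0.37399617 -2.50785212] [-0.03878862  0.03813629 -0.03136732] 0.050873328147831465
```

View pics/side1.png

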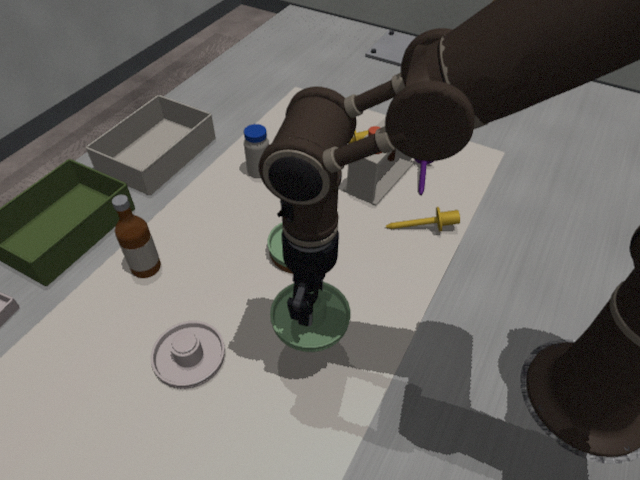

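View pics/top1.png

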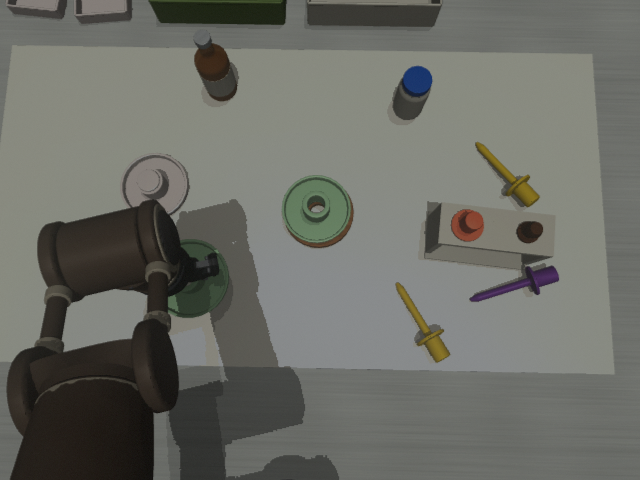

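All three look-alikes have toppled. They were balanced on their tips, and two of them were nowhere near the arm. They now lie still at (510,175), (422,322) and (515,284). The green dish is held level at (190,278), and the stand at (317,210) and the coral rod at (470,225) are unmoved. Next I carry the dish over the stand.

```bash
python3 -m crank '[[1,[0.025,-0.035,0],0],[1,[0.05,-0.07,0],0],[1,[0.075,-0.105,0],0],[1,[0.1,-0.14,0],0],[1,[0.12,-0.17,-0.01],0],[1,[0.135,-0.19,-0.02],0],[1,[0.1425,-0.2,-0.03],0],[1,[0.1425,-0.2,-0.036],0],[1,[0.1425,-0.2,-0.04],0],[1,[0.1425,-0.2,-0.04],0],[1,[0.1425,-0.2,-0.04],0]]'
python3 - <<'E'
from rig import *
from h import *
for c in("top","side"):
    r=read_camera(c);w=cloud(r);g=green(r);cv2.imwrite(f"pics/{c}2.png",r["frame"])
    print(c,"lower rim",ring(w,g,.034,(.5875,-.037),.08,.004))
    print(c,"held",ring(w,g,.0985,(.5875,-.037),.08,.006))
s=sense();print(s["eef_pos"],s["force"],s["wrist_torque"],s["gripper_width"])
E
```

```text
clock: 6.1
eef_pos: [0.5858, -0.0372, 0.1202]
tool_rot: [[-0.001, 0.23, -0.973], [0.0, -0.973, -0.23], [-1.0, -0.0, 0.001]]
force: [0.0, -0.1, -3.7]
gripper_width: 0.051
top lower rim (0, None)
top held (16, (np.float64(0.0965), (array([0.61240861, 0.00290752]), np.float64(0.013342507887204522)), ((618.624267578125, 14.08742618560791), 5.781146049499512)))
side lower rim (283, (np.float64(0.0351), (array([ 0.58657867, -0.03752785]), np.float64(0.060543591553079236)), ((584.4306030273438, -35.51325607299805), 62.7938117980957)))
side held (508, (np.float64(0.0978), (array([ 0.58439526, -0.03637229]), np.float64(0.05978857391552005)), ((582.682861328125, -36.02427291870117), 63.36634826660156)))
[ 0.58651489 -0.0375621   0.12093084] [-0.29464957 -0.1282451  -1.84177559] [ 0.00214815  0.04144049 -0.00724787] 0.0514176912416582
```

```bash
python3 -m crank '[[1,[0.001,-0.0005,-0.003],0],[1,[0.001,-0.0005,-0.006],0],[1,[0.001,-0.0005,-0.008],0],[1,[0.001,-0.0005,-0.009],0],[1,[0.001,-0.0005,-0.009],0]]'
python3 -m crank '[[1,[0,0,-0.001],0],[1,[0,0,-0.001],0],[1,[0,0,-0.001],0]]'
python3 -m crank '[[1,[0,0,-0.001],0],[1,[0,0,-0.001],0],[1,[0,0,-0.001],0]]'
```

```text
clock: 6.7
eef_pos: [0.5872, -0.0389, 0.1109]
tool_rot: [[-0.001, 0.229, -0.974], [0.0, -0.974, -0.229], [-1.0, -0.0, 0.001]]
force: [0.2, 0.2, -3.3]
gripper_width: 0.0511
clock: 7.0
eef_pos: [0.5875, -0.039, 0.1103]
tool_rot: [[0.0, 0.229, -0.973], [-0.0, -0.973, -0.229], [-1.0, 0.0, -0.0]]
force: [-0.4, -1.3, -1.3]
gripper_width: 0.0509
clock: 7.3
eef_pos: [0.5876, -0.039, 0.11]
tool_rot: [[0.0, 0.229, -0.973], [-0.0, -0.973, -0.229], [-1.0, 0.0, -0.0]]
force: [-1.5, 0.1, 2.7]
gripper_width: 0.0512
```

```bash
python3 -m crank '[[1,[0,0,-0.0005],0],[1,[0,0,-0.0005],0],[1,[0,0,-0.0005],0]]' 20
python3 - <<'E'
from rig import *
from h import *
for c in("side",):
    r=read_camera(c);w=cloud(r);g=green(r)
    print(c,"lower rim",ring(w,g,.034,(.5875,-.037),.08,.004))
    print(c,"held",ring(w,g,.086,(.5875,-.037),.08,.006))
E
```

```text
clock: 7.6
eef_pos: [0.5876, -0.039, 0.1099]
tool_rot: [[0.0, 0.229, -0.973], [-0.0, -0.973, -0.229], [-1.0, 0.0, -0.0]]
force: [-3.7, 0.7, 6.0]
gripper_width: 0.0509
side lower rim (252, (np.float64(0.0351), (array([ 0.58619826, -0.03670642]), np.float64(0.06037064984245232)), ((584.10107421875, -34.204219818115234), 62.24980163574219)))
side held (552, (np.float64(0.0865), (array([ 0.5858121 , -0.03787572]), np.float64(0.059717141426133886)), ((584.4951171875, -38.19631576538086), 63.863521575927734)))
```

Aligned to about 1 mm and in contact. I release and rise.

```bash
python3 -m crank '[[0.2,[0,0,0],0],[0.1,[0,0,0],0],[0,[0,0,0],0],[-0.2,[0,0,0],0],[-0.4,[0,0,0],0],[-0.7,[0,0,0],0],[-1,[0,0,0],0],[-1,[0,0,0],0],[-1,[0,0,0],0]]'
python3 -m crank '[[-1,[0,0,0.01],0],[-1,[0,0,0.03],0],[-1,[0,0,0.06],0],[-1,[0,0,0.1],0],[-1,[0,0,0.15],0],[-1,[-0.02,-0.05,0.15],0],[-1,[-0.03,-0.1,0.15],0],[-1,[-0.04,-0.15,0.15],0],[-1,[-0.043,-0.2,0.15],0],[-1,[-0.043,-0.251,0.15],0],[-1,[-0.043,-0.251,0.15],0],[-1,[-0.043,-0.251,0.15],0]]'
python3 - <<'E'
from rig import *
from h import *
for c in("top","side"):
    r=read_camera(c);w=cloud(r);g=green(r);k=coral(r);cv2.imwrite(f"pics/{c}3.png",r["frame"]);a=(.5875,-.037)
    for n,z,m,p,R in(("lower rim",.034,g,a,.08),("upper rim",.086,g,a,.08),("upper hub",.12,g,a,.04),("collar",.125,k,(.5445,-.2895),.06),("knob",.165,k,(.5445,-.2895),.06)):
        print(c,n,ring(w,m,z,p,R,.004))
E
```

```text
clock: 8.55
eef_pos: [0.5875, -0.0389, 0.1086]
tool_rot: [[0.0, 0.229, -0.973], [0.0, -0.973, -0.229], [-1.0, 0.0, -0.0]]
force: [-0.5, -0.3, 0.3]
gripper_width: 0.0855
clock: 9.75
eef_pos: [0.5442, -0.2916, 0.2593]
tool_rot: [[0.001, 0.226, -0.974], [-0.0, -0.974, -0.226], [-1.0, 0.0, -0.001]]
force: [0.4, 0.0, 0.4]
gripper_width: 0.0856
top lower rim (199, (np.float64(0.034), (array([ 0.57566161, -0.03746668]), np.float64(0.0502744153951303)), ((568.2146606445312, -37.47639846801758), 59.54463577270508)))
top upper rim (676, (np.float64(0.0854), (array([ 0.58779752, -0.03868743]), np.float64(0.060355552625123696)), ((588.47998046875, -38.852108001708984), 63.876399993896484)))
top upper hub (396, (np.float64(0.1197), (array([ 0.58759053, -0.03847943]), np.float64(0.02067652545577117)), ((588.175048828125, -38.74060821533203), 25.296550750732422)))
top collar (42, (np.float64(0.1254), (array([ 0.53417544, -0.26619226]), np.float64(0.01723113634932212)), ((537.220703125, -272.992431640625), 18.716079711914062)))
top knob (0, None)
side lower rim (246, (np.float64(0.0353), (array([ 0.58612077, -0.03671981]), np.float64(0.06028240316210238)), ((584.6959228515625, -35.10899353027344), 62.06667709350586)))
side upper rim (515, (np.float64(0.0868), (array([ 0.58600894, -0.03850318]), np.float64(0.05999265888068321)), ((585.536865234375, -38.05208969116211), 63.715065002441406)))
side upper hub (277, (np.float64(0.1212), (array([ 0.58538283, -0.03713497]), np.float64(0.020720262070229947)), ((587.0324096679688, -38.322025299072266), 25.975034713745117)))
side collar (45, (np.float64(0.1271), (array([ 0.54505414, -0.29045419]), np.float64(0.0237398716291484)), ((541.54296875, -289.1361083984375), 26.000770568847656)))
side knob (11, (np.float64(0.1665), (array([-55.88444169, -70.47182056]), np.float64(90.04349142280381)), ((536.0748291015625, -296.2508544921875), 7.68352746963501)))
```

View pics/side3.png

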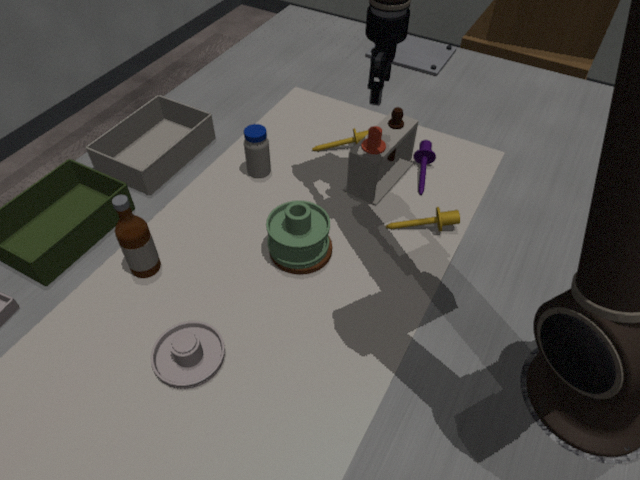

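The dishes are stacked at (298,235) and aligned to about 1.5 mm. The rod hangs undisturbed at (375,138). Next I grip the knob.

```bash
python3 -m crank '[[-0.4,[0,0,-0.02],0],[-0.4,[0,0,-0.05],0],[-0.4,[0,0,-0.08],0],[-0.4,[0,0,-0.1],0],[-0.4,[0,0,-0.109],0],[-0.4,[0,0,-0.109],0],[-0.4,[0,0,-0.109],0]]' 30
python3 -m crank '[[0.2,[0,0,0],0],[0.5,[0,0,0],0],[0.8,[0,0,0],0],[1,[0,0,0],0],[1,[0,0,0],0],[1,[0,0,0],0],[1,[0,0,0],0],[1,[0,0,0],0]]' 30
```

```text
clock: 10.55
eef_pos: [0.5454, -0.2894, 0.1509]
tool_rot: [[0.001, 0.23, -0.973], [-0.001, -0.973, -0.23], [-1.0, 0.001, -0.001]]
force: [0.4, -0.0, -0.2]
gripper_width: 0.0597
clock: 11.35
eef_pos: [0.5454, -0.2904, 0.1515]
tool_rot: [[0.002, 0.228, -0.974], [-0.001, -0.974, -0.228], [-1.0, 0.002, -0.002]]
force: [-0.4, 1.4, 6.8]
gripper_width: 0.0291
```

```bash
python3 -m crank '[[1,[0,0,0.002],0],[1,[0,0,0.002],0],[1,[0,0,0.01],0],[1,[0,0,0.03],0],[1,[0,0,0.05],0],[1,[0,0,0.075],0],[1,[0,0,0.1],0],[1,[0,0,0.12],0],[1,[0,0,0.14],0],[1,[0,0,0.14],0],[1,[0,0,0.14],0]]' 60
python3 - <<'E'
from rig import *
from h import *
for c in("top","side"):
    r=read_camera(c);w=cloud(r);k=coral(r);cv2.imwrite(f"pics/{c}4.png",r["frame"])
    print(c,"collar",ring(w,k,.265,(.5445,-.2895),.06,.008))
    h=hsv(r);q=(h[...,1]<60)&(np.hypot(w[...,0]-.5445,w[...,1]+.2895)<.03)&(w[...,2]>.14)&(w[...,2]<.255)
    P=w[q]
    if len(P):
        for a in np.arange(.14,.26,.02):
            b=P[abs(P[:,2]-a-.01)<.01]; print(round(a+.01,3),len(b),np.round(b.mean(0),4) if len(b) else"")
s=sense();print(s["eef_pos"],s["force"],s["wrist_torque"],s["gripper_width"])
E
```

```text
clock: 12.45
eef_pos: [0.5442, -0.2899, 0.2894]
tool_rot: [[-0.0, 0.229, -0.974], [0.0, -0.974, -0.229], [-1.0, -0.0, 0.0]]
force: [-0.6, 0.9, -2.2]
gripper_width: 0.0285
top collar (12, (np.float64(0.2619), (array([ 0.53304515, -0.26831916]), np.float64(0.0019714555692735784)), ((533.713134765625, -268.84014892578125), 3.311471462249756)))
0.15 4 [ 0.5402 -0.2843  0.1583]
0.17 32 [ 0.5408 -0.2844  0.1696]
0.19 30 [ 0.5417 -0.2836  0.1887]
0.21 2 [ 0.5402 -0.2834  0.2016]
0.23 0 
0.25 0 
side collar (20, (np.float64(0.2636), (array([ 0.51477726, -0.3100599 ]), np.float64(0.013280710060783503)), ((524.3693237304688, -302.3852844238281), 10.566091537475586)))
0.15 17 [ 0.5404 -0.286   0.1551]
0.17 52 [ 0.5392 -0.2854  0.1707]
0.19 53 [ 0.5394 -0.2854  0.19  ]
0.21 57 [ 0.5394 -0.2849  0.2099]
0.23 60 [ 0.5395 -0.2848  0.2299]
0.25 16 [ 0.539  -0.284   0.2427]
[ 0.54346069 -0.28932694  0.28775269] [-0.0746484  -0.15793498 -2.92359146] [-0.00953679 -0.01810417 -0.04261206] 0.028431125175327653
```

View pics/side4.png

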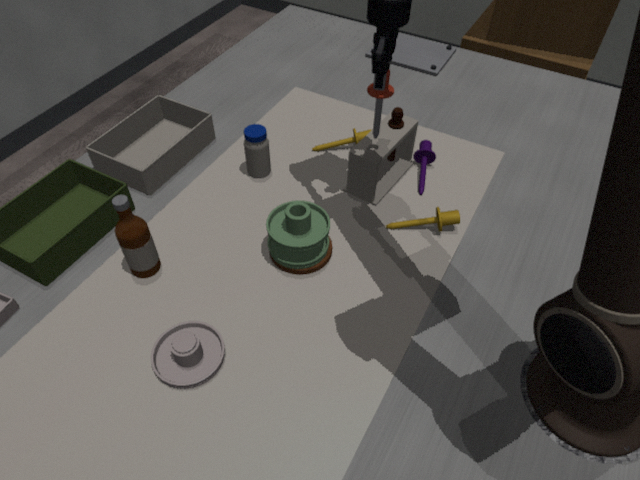

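The rod is vertical and free of the rack, with its tip at about (376,135). I check the foot centre from the first images before inserting.

```bash
python3 - <<'E'
from h import *
P=[]
for c,b in(("top",(.5882,-.0378)),("side",(.5865,-.037))):
    r=dict(np.load(f"{c}0.npz"));w=cloud(r);h=hsv(r);m=(h[...,0]<22)&(h[...,1]>80)&(np.hypot(w[...,0]-.5875,w[...,1]+.037)<.09)
    for lo,hi in((.002,.0125),(.002,.017)):
        Q=w[m&(w[...,2]>lo)&(w[...,2]<hi)];print(c,len(Q),circ(Q,.066)[0]-b); 
    P.append(w[m&(w[...,2]>.002)&(w[...,2]<.0125)][:,:2]-b)
print(circ(np.vstack(P),.066))
E
```

```text
top 31 [-0.00260207 -0.00328475]
top 291 [ 0.00023419 -0.00179947]
side 148 [-0.00158208 -0.00588191]
side 258 [-0.00122869 -0.00569623]
(array([-0.00161861, -0.0058331 ]), 0.066)
```

```bash
python3 -m crank '[[1,[0.005,0.03,0],0],[1,[0.012,0.07,0],0],[1,[0.02,0.115,0],0],[1,[0.028,0.16,0],0],[1,[0.034,0.2,0],0],[1,[0.04,0.23,0],0],[1,[0.043,0.245,0],0],[1,[0.043,0.2495,0],0],[1,[0.043,0.2495,0],0],[1,[0.043,0.2495,0],0],[1,[0.043,0.2495,0],0]]'
python3 - <<'E'
from rig import *
from h import *
for c in("top","side"):
    r=read_camera(c);w=cloud(r);g=green(r);cv2.imwrite(f"pics/{c}5.png",r["frame"])
    print(c,"hub",ring(w,g,.12,(.587,-.0385),.04,.004)); print(c,"rim",ring(w,g,.086,(.587,-.0385),.08,.004))
    q=(hsv(r)[...,1]<70)&(np.hypot(w[...,0]-.587,w[...,1]+.04)<.025)&(w[...,2]>.135)&(w[...,2]<.25)
    P=w[q]; print(len(P),P.mean(0) if len(P) else "", P[:,2].min() if len(P) else "")
s=sense();print(s["eef_pos"],s["force"])
E
```

```text
clock: 13.65
eef_pos: [0.5873, -0.042, 0.2896]
tool_rot: [[-0.0, 0.227, -0.974], [-0.001, -0.974, -0.227], [-1.0, 0.0, 0.0]]
force: [-0.2, 0.3, -2.2]
gripper_width: 0.0285
top hub (0, None)
top rim (36, (np.float64(0.0858), (array([ 0.59361421, -0.03826148]), np.float64(0.05633773765341312)), ((632.3486328125, -36.64981460571289), 43.053977966308594)))
0  
side hub (272, (np.float64(0.1214), (array([ 0.58526993, -0.03723447]), np.float64(0.020732737465705205)), ((586.705322265625, -38.80718994140625), 26.13416290283203)))
side rim (501, (np.float64(0.0869), (array([ 0.58585829, -0.03820706]), np.float64(0.05994987018626111)), ((585.9375610351562, -37.949127197265625), 63.718631744384766)))
275 [ 0.58239855 -0.03788686  0.20148442] 0.15090690391016837
[ 0.58733469 -0.04167472  0.28977636] [ 0.402237    0.86779349 -1.75139428]
```

View pics/side5.png

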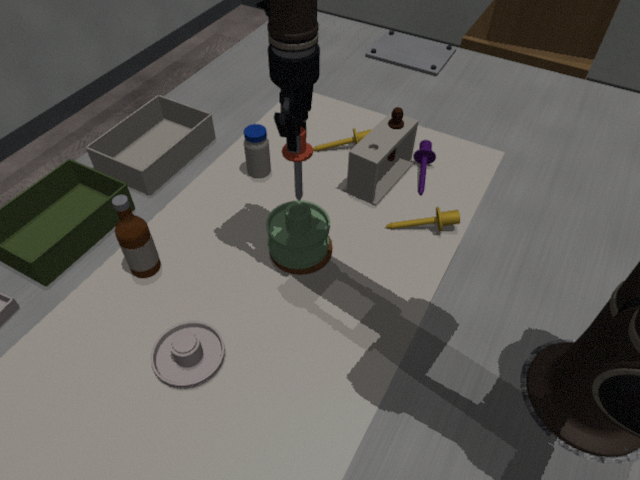

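The rod hangs over the hub, with its tip at (299,197). It is about 4 mm toward -y of the hole axis, so I correct by +2 mm (the foot itself lies slightly toward -y) and lower.

```bash
python3 -m crank '[[1,[0,0.002,-0.01],0],[1,[0,0.002,-0.03],0],[1,[0,0.002,-0.05],0],[1,[0,0.002,-0.06],0],[1,[0,0.002,-0.06],0]]'
python3 -m crank '[[1,[0,0,-0.015],0],[1,[0,0,-0.03],0],[1,[0,0,-0.045],0],[1,[0,0,-0.055],0],[1,[0,0,-0.065],0],[1,[0,0,-0.068],0],[1,[0,0,-0.07],0],[1,[0,0,-0.07],0]]'
```

```text
clock: 14.25
eef_pos: [0.5857, -0.0383, 0.2272]
tool_rot: [[-0.005, 0.229, -0.974], [0.001, -0.974, -0.229], [-1.0, -0.002, 0.005]]
force: [-0.5, -0.5, -2.5]
gripper_width: 0.0288
clock: 15.05
eef_pos: [0.5877, -0.0385, 0.1599]
tool_rot: [[0.0, 0.229, -0.973], [-0.0, -0.973, -0.229], [-1.0, 0.0, -0.0]]
force: [0.2, -0.2, -1.7]
gripper_width: 0.0286
```

```bash
python3 -m crank '[[1,[0,0,-0.003],0],[1,[0,0,-0.005],0],[1,[0,0,-0.006],0],[1,[0,0,-0.006],0]]'
python3 -m crank '[[1,[0,0,-0.001],0],[1,[0,0,-0.001],0],[1,[0,0,-0.001],0]]'
python3 -m crank '[[1,[0,0,-0.001],0],[1,[0,0,-0.001],0],[1,[0,0,-0.001],0]]'
```

```text
clock: 15.45
eef_pos: [0.5874, -0.0384, 0.1537]
tool_rot: [[-0.0, 0.229, -0.973], [0.0, -0.973, -0.229], [-1.0, -0.0, 0.0]]
force: [0.0, 0.6, -2.1]
gripper_width: 0.0288
clock: 15.75
eef_pos: [0.5875, -0.0384, 0.1528]
tool_rot: [[0.0, 0.229, -0.973], [0.0, -0.973, -0.229], [-1.0, 0.0, -0.0]]
force: [0.9, 1.0, -2.7]
gripper_width: 0.0284
clock: 16.05
eef_pos: [0.5874, -0.0384, 0.1518]
tool_rot: [[-0.0, 0.229, -0.973], [-0.0, -0.973, -0.229], [-1.0, -0.0, 0.0]]
force: [-0.4, 0.1, -1.8]
gripper_width: 0.0282
```

```bash
for i in 1 2; do python3 -m crank '[[1,[0,0,-0.0007],0],[1,[0,0,-0.0007],0],[1,[0,0,-0.0007],0]]' | grep -E "eef|force"; done
python3 - <<'E'
from rig import *
from h import *
r=read_camera("side");w=cloud(r);g=green(r)
print(ring(w,coral(r),.125,(.587,-.0385),.06,.006));print(ring(w,g,.086,(.587,-.0385),.08,.004))
E
```

```text
eef_pos: [0.5875, -0.0385, 0.1517]
force: [-2.3, 0.7, 3.4]
eef_pos: [0.5876, -0.0385, 0.1516]
force: [-3.8, -0.7, 6.2]
(0, None)
(459, (np.float64(0.0869), (array([ 0.58589773, -0.03810316]), np.float64(0.05994740070887021)), ((585.3544311523438, -38.12968826293945), 63.61663818359375)))
```

The force turned from -2 to +6 N at the expected height, so the collar is seated. I release, rise and back away.

```bash
python3 -m crank '[[0.5,[0,0,0],0],[0.4,[0,0,0],0],[0.3,[0,0,0],0],[0.2,[0,0,0],0],[0.1,[0,0,0],0],[0,[0,0,0],0],[-0.2,[0,0,0],0],[-0.4,[0,0,0],0],[-0.4,[0,0,0],0]]' 20
python3 -m crank '[[-0.4,[0,0,0.01],0],[-0.4,[0,0,0.03],0],[-0.4,[0,0,0.06],0],[-0.4,[0,0,0.1],0],[-0.4,[-0.02,-0.05,0.12],0],[-0.4,[-0.05,-0.1,0.12],0],[-0.4,[-0.08,-0.15,0.12],0],[-0.4,[-0.11,-0.19,0.12],0],[-0.4,[-0.14,-0.23,0.12],0],[-0.4,[-0.15,-0.27,0.12],0],[-0.4,[-0.15,-0.3,0.12],0],[-0.4,[-0.15,-0.3,0.12],0]]'
python3 - <<'E'
from rig import *
from h import *
I=[]
for c in("top","side"):
    r=read_camera(c);w=cloud(r);g=green(r);k=coral(r);a=(.5875,-.0385)
    for n,z,m,R in(("lower rim",.034,g,.08),("upper rim",.086,g,.08),("collar",.125,k,.06),("knob",.165,k,.06)):
        print(c,n,ring(w,m,z,a,R,.005))
    kk=k&(abs(w[...,2]-.125)<.005)&(np.hypot(w[...,0]-a[0],w[...,1]-a[1])<.05);P=w[kk]
    if len(P)>20: print("collar tilt",np.linalg.lstsq(np.c_[P[:,:2]-P[:,:2].mean(0),np.ones(len(P))],P[:,2],rcond=None)[0])
    u,v=(317,210) if c=="top" else (298,215)
    I.append(cv2.resize(r["frame"][v-75:v+75,u-75:u+75],(400,400),interpolation=cv2.INTER_CUBIC))
cv2.imwrite("pics/end.png",np.hstack(I)); print(sense()["gripper_width"])
E
```

```text
clock: 17.6
eef_pos: [0.5874, -0.0385, 0.1502]
tool_rot: [[-0.0, 0.229, -0.973], [0.0, -0.973, -0.229], [-1.0, -0.0, 0.0]]
force: [0.0, 0.0, -0.1]
gripper_width: 0.0597
clock: 18.8
eef_pos: [0.4364, -0.3436, 0.2718]
tool_rot: [[0.002, 0.223, -0.975], [-0.004, -0.975, -0.223], [-1.0, 0.005, -0.001]]
force: [-0.2, 0.2, 0.0]
gripper_width: 0.0594
top lower rim (190, (np.float64(0.0335), (array([ 0.59058142, -0.03770341]), np.float64(0.06260325421102017)), ((568.7763061523438, -37.433406829833984), 59.716644287109375)))
top upper rim (701, (np.float64(0.0855), (array([ 0.58788921, -0.03866178]), np.float64(0.060303784807112945)), ((587.8504638671875, -39.35389709472656), 63.685970306396484)))
top collar (377, (np.float64(0.1249), (array([ 0.588773  , -0.03814702]), np.float64(0.022360080852583335)), ((587.21142578125, -38.07215118408203), 26.345361709594727)))
top knob (232, (np.float64(0.1647), (array([ 0.58724888, -0.03814323]), np.float64(0.009697576754478167)), ((587.7144165039062, -37.97079849243164), 14.662749290466309)))
collar tilt [-0.00082117 -0.00166401  0.12493504]
side lower rim (276, (np.float64(0.0352), (array([ 0.58618188, -0.0367896 ]), np.float64(0.06043862982763077)), ((584.1109008789062, -34.17231369018555), 62.26106262207031)))
side upper rim (534, (np.float64(0.087), (array([ 0.58568883, -0.03829708]), np.float64(0.05982350887975831)), ((585.2781982421875, -38.06452560424805), 63.32167053222656)))
side collar (173, (np.float64(0.1271), (array([ 0.58658818, -0.03950888]), np.float64(0.02263211404326428)), ((584.9581298828125, -38.30518341064453), 26.03012466430664)))
side knob (113, (np.float64(0.1671), (array([ 0.58368603, -0.03767184]), np.float64(0.009363804797661423)), ((584.3659057617188, -38.182899475097656), 13.66692066192627)))
collar tilt [0.00515553 0.00578335 0.12698616]
0.059905172297175936
```

View pics/end.png

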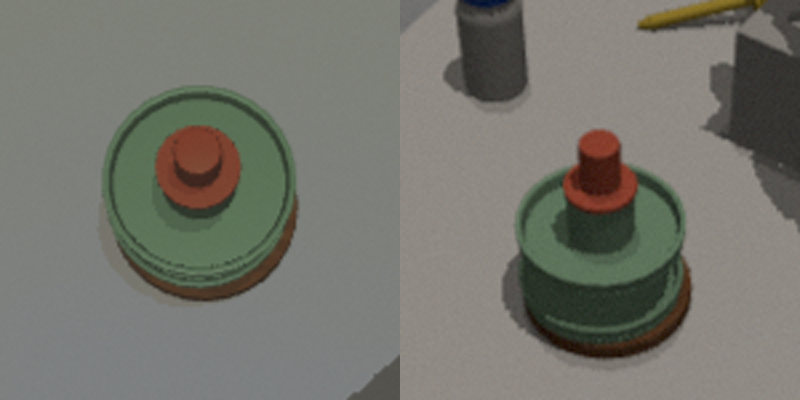

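The last picture shows the finished stand, with the collar flat on the upper hub at crop (198,168) in the top view and (600,187) in the side view. I hand it in.

```bash
python3 -c "
from rig import *
print(hand_in(), sense()['clock'])"
```

```text
the job is handed in; nothing more can be done
the job is handed in; nothing more can be done
```

The condiment stand is assembled and handed in, with the clock at about 19 s of the 58 s allowed. I gripped the loose green dish by its hub, lowered it onto the lower dish until it touched, and released it. I then lifted the coral-knobbed rod out of the rack and lowered it through both dishes until the force showed the collar had seated, then released it.

**Last checks:**
- **Dishes:** the rims line up to about 1.5 mm.
- **Rod:** the collar's top face is at 0.125 m, the seated height. Its tilt is under 0.5°, and the knob is centred within about 2 mm.
- **Robot:** the gripper is open and clear of the stand. The forces printed at the end of each move stayed under 7 N.

**Disagreements:**
- The side camera reads about 2 mm higher and 2 mm lower in x than the top camera, which is within its calibration.
- The foot's centre was only roughly measurable. It appears to lie 2–6 mm off the lower dish, but the rod went in without touching anything.

**Look-alikes:** the purple and two yellow ones toppled early on. They had been balanced on their tips, and the arm met no contact force near them. They lie still on the table.

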